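# Swing the thickness gauge over its anvil and zero it

### The arm

A 6-joint arm with a two-finger parallel gripper is mounted at the origin on a cart in front of the work surface, level with it; the furniture and walls round the work are solid. World frame = base frame: x ahead of the robot, y to its left, z up, the work surface at z = 0. Lengths are in m, angles in degrees, forces in N, time in s.
With the tool pointing down it reaches from about 0.25 to 0.725 m from the base axis. Payload 9.7 kg.
Tool frame: the origin (TCP) lies midway between the tips of the shut fingers; the grasp point (between the pads) lies 19 mm behind it (grip_point_offset is the distance from the TCP to the grasp point, in m); y points along the fingers, z is the direction in which the jaws open and shut, and the axes are right-handed (so a half turn about y gives the same grasp; the last joint's range is limited). The gripper opens to 85 mm and grips with 20 to 120 N. Pads are 22 mm wide; open, the fingers measure 114 mm over their backs; the gripper's body (76 mm by 85 mm) begins 54 mm behind the grasp point. The pads swing forward as they close: fully open they stand 13 mm farther back than shut.
Start: joints at [-70.13, 4.979, 10.078, 95.1, 0, 90], TCP at [0.187, -0.517, 0.231] pointing down, gripper open.
Joint ranges: [-179.16, 179.16], [-48.56, 103.87], [-65.8, 70.77], [-126.05, 130.52], [-82.76, 87.17], [-180, 180]. Speed limits (degrees/s): [127.2, 127.2, 147.25, 180, 180, 180].

### API

Orientations are given as [roll, pitch, yaw] about the fixed x, y, z axes, in that order (R = Rz(yaw) Ry(pitch) Rx(roll)).
In Python, from workcell import get_obs, camera, job_done, grip_point_offset gives the robot as it stands.
- The arm moves only by the tool move_arm, never from a script. Its argument "deltas" is a list that holds one entry, the list of rows, each a list of 4 numbers: the shift along the tool's x, y, z in m, then the turn about the tool's y in degrees. A call has 1 to 5 rows; each row is the pose to reach, as a shift and turn from the pose commanded when the call began, along the tool's axes at that moment; what a row does not reach only later rows make up. A row lasts 1/10 s, in which the tool goes at most 50 mm and 8.59 degrees, less where a joint would pass 70% of its speed; a pose out of reach is approached as far as the arm can. A call with a gripper value outside its range is refused whole. "claw" is the finger opening in m, from 0 to 0.0854, set as the call begins (left out, the last holds). The fingers move at their own pace and stop on an object; "newtons" is the grip in N (left out, the last holds). Time passes only in rows, so rows that repeat a pose let the fingers close. It gives the time, the measured TCP pose, the force and the opening at its end, in the units of the state.
- get_obs(): the state, without advancing time (a new reading comes with each control period).
- camera(name): name is "scene" or "top"; returns a dict with "color" (420x560x3 uint8, blue, green, red), "range_z" (420x560 float32, m along the optical axis (not along the pixel's ray), 0 where there is no reading), "fx", "fy", "cx", "cy" (pixels), "k1" (the pictures are not rectified: a ray, as slopes to the right and down, at radius r is drawn at 1 + k1 r^2 times it, then the intrinsics apply), "T" (4x4, takes a point from camera to world coordinates). Camera axes: x right, y down, z forward; pixel columns grow to the right and rows downward; lengths in m; the calibration is good to about 2 mm. A picture is of the moment at which its call begins.
- job_done(): hands the job in, once; it reports no verdict.
The state is a dict: "time": time; "q": joint angles; "qd": joint speeds; "joint_efforts": joint torques, N m; "ee_pos": TCP position; "tcp_rot": TCP orientation; "wrist_force": force on the tool from outside, world axes, zero at the start; "torque": the same for the moment, N m; "opening": finger opening in m.
Only numpy, scipy, OpenCV 4.12 (cv2) and the standard library are available. Lean on these libraries where they do the work, as an engineer would, in place of code of your own. Each camera call takes 0.05 s, during which the arm holds its last target. There are 200 camera calls.

### The job

Get the bench thickness gauge ready for measuring: swing its hinged arm round until the plunger tip under the dial stands over the middle of the round steel anvil, then, with the arm there, turn the dial's bezel until the zero mark (the solid black triangle on the scale) lies at the pointer. Leave the weights, stopper and dishes standing round the gauge where they are.

Things in the scene. Friction and masses are not known exactly. Their poses are not given: they have to be found in the camera images.
- post_axis (a point): Point on the axis of the gauge stand's post, 91 mm above the worktop, inside the arm's hub. The stand is fixed: a round grey foot 104 mm across and 18 mm high with an upright steel post; hub of the swinging arm on top, 34 mm across, up to 109 mm high. The post's axis is vertical and is the arm's hinge.
- gauge_arm (a joint): Hinge of the swinging arm about the vertical post, rad, positive anticlockwise seen from above, limits -1.3 and 2.0, stiff enough to stay where it is left (about 0.3 N m). The arm is a grey bar 18 mm wide, at 84 to 98 mm height, from the post out to the gauge 150 mm away. At joint 0 it points along the -x axis of the stand's frame (the frame of post_axis).
- pin_grip (a point): Middle of the upright grip pin on the arm: steel, 12 mm in diameter with a 15 mm black ball on top, standing from the bar (98 mm) up to 145 mm height, 70 mm from the post's axis. This point is 125 mm above the worktop.
- gauge_tip (a point): Lowest point of the gauge's thin plunger at the outer end of the arm, 150 mm from the post's axis, 46 mm above the worktop, right below the dial's centre; the plunger and stem (8 mm) run from here up to the dial.
- anvil_top (a point): Centre of the top face of the round steel anvil, 30 mm across, 45 mm above the worktop, at the end of a low grey bracket clamped to the post, 150 mm from the post's axis. It is fixed; the plunger tip passes 1 mm above it.
- bezel (a joint): Turn of the dial's bezel about the vertical, rad, positive anticlockwise seen from above, limits -1.8 and 1.8; at 0 the zero mark points away from the post along the arm. Turns stiffly (0.03 N m) and stays.
- bezel_center (a point): Centre of the bezel, a knurled steel disc 56 mm in diameter, lying level, face up, from 127 to 141 mm height (this point: 134 mm) above the plunger; the dark gauge case below it is 46 mm across, from 112 mm; the arm below that ends at 99 mm. The white scale turns with the bezel; it has 20 divisions of 18 degrees. The -x axis of this frame points to the zero mark, a solid black triangle.
- pointer (a joint): Angle of the dial's pointer, rad, counted like the bezel's: the gauge reads zero when bezel equals pointer. The pointer does not move when the bezel is turned.
- pointer_center (a point): Pivot of the pointer, a thin black needle over the white scale on the bezel's axis, 144 mm above the worktop. Its long end (16 mm) points along the -x axis of this frame; the short tail is 4 mm.
- weight: Loose bystander: the larger brass weight with a neck, 23 mm across, 36 mm high, origin at the centre of its underside.
- stopper: Loose bystander: rubber stopper, 28 mm across, 24 mm high, origin at the centre of its underside.
- small_weight: Loose bystander: the smaller brass weight with a neck, 19 mm across, 30 mm high, origin at the centre of its underside.
There are look-alikes about, which are no part of the job. Of the things that look like the part that bears anvil_top, the larger one is meant.

How it is judged:
By the outcome, as a careful person would: the job done as asked, in the order asked, and still so for the second after the job is handed in, with the robot touching nothing.
It also fails if it takes over 50 s, if anything falls off the work surface, if the arm or the gripper's body presses on something with over 40 N, if the wrist force passes 120 N, or if a joint passes its speed limit or range.

## Working session

There is one attempt and no reset: what is moved stays moved. The work goes in short steps, Python scripts to look and compute and a tool call to move; the robot and the scene stay as the last step left them, time stands still between calls to the robot, and variables do not carry over. Pictures are saved under pics/ and viewed, about 8 in all and at most 12, crops included, and the job is handed in when it is done.

Besides the shell and the picture viewer there is one more tool, called after "Request:" as name(argument=value, ...) on one line, values as JSON. move_arm: Moves the arm, as the interface text tells. Its arguments: {"type":"object","properties":{"deltas":{"type":"array"},"claw":{"type":"number"},"newtons":{"type":"number"}},"required":["deltas"]}

```bash
mkdir -p pics; ls
cat > h.py <<'E'
import numpy as np, cv2
from workcell import get_obs, camera, job_done, grip_point_offset
def ray(c,u,v):
    x=(u-c['cx'])/c['fx']; y=(v-c['cy'])/c['fy']; a,b=x,y
    for _ in range(10):
        s=1+c['k1']*(a*a+b*b); a,b=x/s,y/s
    T=np.array(c['T']); return T[:3,3], T[:3,:3]@np.array([a,b,1.])
def onz(c,u,v,z):
    o,d=ray(c,u,v); return o+d*(z-o[2])/d[2]
def proj(c,p):
    T=np.array(c['T']); q=T[:3,:3].T@(np.array(p)-T[:3,3]); a,b=q[0]/q[2],q[1]/q[2]
    s=1+c['k1']*(a*a+b*b); return c['fx']*a*s+c['cx'], c['fy']*b*s+c['cy']
E
python3 - <<'E'
from h import *
import pickle
o=get_obs(); print(o, grip_point_offset)
for n in('top','scene'):
    c=camera(n); pickle.dump(c,open(n+'.pkl','wb')); cv2.imwrite(f'pics/{n}0.png',c['color']); print(n,np.array(c['T']).round(3).tolist(),c['fx'],c['k1'])
E
```

```text
pics
{'time': 0.0, 'q': array([-7.01297271e+01,  5.01033663e+00,  1.00340452e+01,  9.51001568e+01,
       -1.32119206e-03,  8.99991854e+01]), 'qd': array([ 0.04613951, -0.04565873,  0.04533545, -0.03890728,  0.04273747,
        0.04962888]), 'joint_efforts': array([ 1.81929099e-04, -5.20395434e+01,  4.64794815e+01,  1.67322101e-02,
        6.98349163e-05,  6.94657430e-06]), 'ee_pos': array([ 0.18685356, -0.51703457,  0.23058674]), 'tcp_rot': array([-9.00764482e+01, -1.32010394e-03, -1.60128911e+02]), 'wrist_force': array([ 0.14241784, -0.57198835,  0.15203375]), 'torque': array([0.08496977, 0.00646401, 0.00232147]), 'opening': 0.08526301490080068} 0.0187
top [[0.011, -0.993, 0.114, 0.496], [-1.0, -0.014, -0.026, 0.047], [0.027, -0.114, -0.993, 1.165], [0.0, 0.0, 0.0, 1.0]] 525.2150461010677 -0.13680816516135053
scene [[0.905, -0.202, 0.374, 0.275], [-0.425, -0.448, 0.787, -0.638], [0.008, -0.871, -0.491, 0.531], [0.0, 0.0, 0.0, 1.0]] 490.59405256765467 -0.019688850043523984
```

View pics/top0.png

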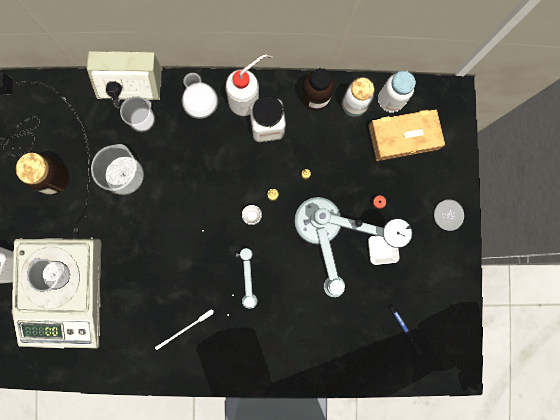

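View pics/scene0.png

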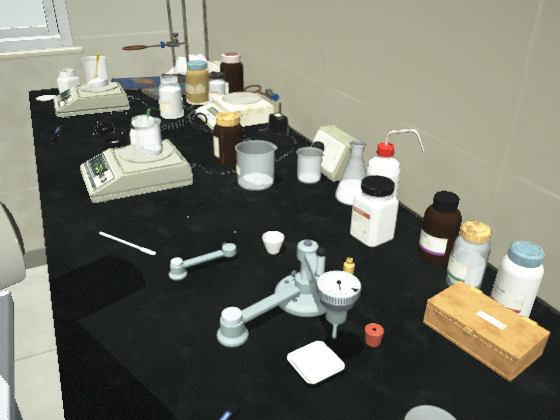

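The top view shows the post at (320,215), the gauge dial at (397,233), and a grip pin on the bar at about (360,224). There are two anvil candidates: the large bracket end at (335,287), joined to the post, and a small separate look-alike bracket at (247,255)–(250,301). I choose (335,287). The red stopper is at (379,201), the weights at (273,194) and (306,174), and the dishes at (383,250) and (449,215).

Run:
```python
from h import *
import pickle
c=pickle.load(open('top.pkl','rb')); s=pickle.load(open('scene.pkl','rb'))
im=c['color']
a=cv2.resize(im[170:310,280:430],None,fx=4,fy=4,interpolation=cv2.INTER_CUBIC)
b=cv2.resize(s['color'][230:350,210:390],None,fx=3,fy=3,interpolation=cv2.INTER_CUBIC)
# top: 600x560
cv2.imwrite('pics/c1.png',a)
b=cv2.resize(s['color'][225:350,210:390],None,fx=4.4,fy=4.4,interpolation=cv2.INTER_CUBIC); cv2.imwrite('pics/c2.png',b)
for n,u,v,z in [('hub',320,215,.109),('dial',397,233,.141),('anvil',335,287,.045),('pin',360,224,.145)]: print(n,onz(c,u,v,z).round(4))
```

```text
hub [ 0.6052 -0.0642  0.109 ]
dial [ 0.568  -0.2143  0.141 ]
anvil [ 0.4582 -0.1036  0.045 ]
pin [ 0.5847 -0.1395  0.145 ]
```

View pics/c1.png

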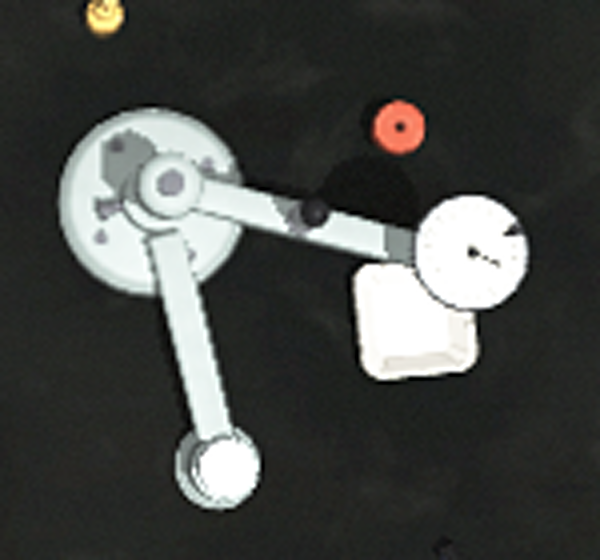

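View pics/c2.png

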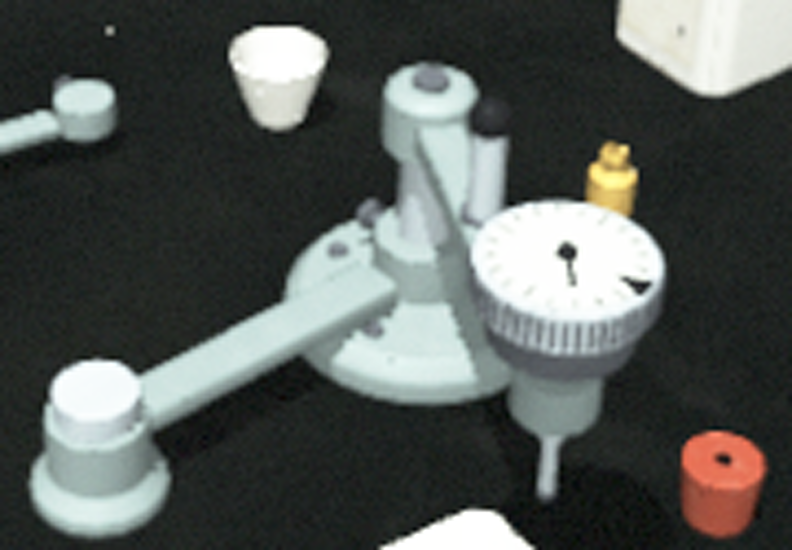

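The crops show the ball-topped pin at top pixel (358.7,222.7) and the dial centre at (398,233). The anvil's white steel face is at (337,286.5). The triangle is at crop (514,229) and the pointer tip at (500,266), so the bezel must turn about 55° clockwise.

Run:
```python
from h import *
import pickle
c=pickle.load(open('top.pkl','rb')); s=pickle.load(open('scene.pkl','rb'))
P={}
for n,t,q,z in [('hub',(171,183),(431,76),.109),('ball',(315,211),(490,116),.1375),('dial',(471,252),(567,252),.143),('anvil',(228,466),(97,390),.045),('tri',(514,229),(638,286),.141),('ptr',(500,267),(573,284),.144)]:
    a=onz(c,280+t[0]/4-.4,170+t[1]/4-.4,z); b=onz(s,210+q[0]/4.4-.4,225+q[1]/4.4-.4,z); P[n]=(a+b)/2; print(n,a.round(4),b.round(4))
for k in('ball','dial','anvil'):
    d=(P[k]-P['hub'])[:2]; print(k,np.hypot(*d).round(4),np.degrees(np.arctan2(d[1],d[0])).round(1))
for k in('tri','ptr'):
    d=(P[k]-P['dial'])[:2]; print(k,np.hypot(*d).round(4),np.degrees(np.arctan2(d[1],d[0])).round(1))
```

```text
hub [ 0.6045 -0.069   0.109 ] [ 0.6048 -0.0687  0.109 ]
ball [ 0.5886 -0.1375  0.1375] [ 0.5885 -0.1363  0.1375]
dial [ 0.5687 -0.2145  0.143 ] [ 0.5689 -0.2149  0.143 ]
anvil [ 0.4601 -0.107   0.045 ] [ 0.4593 -0.1072  0.045 ]
tri [ 0.5805 -0.237   0.141 ] [ 0.5807 -0.235   0.141 ]
ptr [ 0.5614 -0.2288  0.144 ] [ 0.5618 -0.2296  0.144 ]
ball 0.07 -103.3
dial 0.1502 -103.8
anvil 0.1499 -165.2
tri 0.0243 -61.1
ptr 0.0162 -116.6
```

Request:
move_arm(deltas=[[[-0.045, 0, -0.02, 0], [-0.09, 0, -0.04, 0], [-0.135, 0, -0.06, 0], [-0.18, 0, -0.08, 0], [-0.229, 0, -0.1, 0]]], claw=0.05)

```text
time: 0.6
ee_pos: [0.367, -0.3457, 0.2311]
tcp_rot: [-90.0, -0.0, -160.2]
wrist_force: [0.3, -0.6, 0.5]
opening: 0.05
```

Request:
move_arm(deltas=[[[-0.045, 0, -0.02, 0], [-0.09, 0, -0.04, 0], [-0.135, 0, -0.06, 0], [-0.18, 0, -0.08, 0], [-0.229, 0, -0.1, 0]]])

```text
time: 1.1
ee_pos: [0.5464, -0.1756, 0.2311]
tcp_rot: [-90.0, -0.0, -160.1]
wrist_force: [0.7, -2.4, 1.2]
opening: 0.0505
```

Request:
move_arm(deltas=[[[-0.0483, 0, -0.021, -8], [-0.0483, 0, -0.021, -16], [-0.0483, 0, -0.021, -24], [-0.0483, 0, -0.021, -32], [-0.0483, 0, -0.021, -40]]])

```text
time: 1.6
ee_pos: [0.5836, -0.141, 0.2306]
tcp_rot: [-90.1, -0.0, -119.8]
wrist_force: [-0.7, -0.2, -0.2]
opening: 0.05
```

Request:
move_arm(deltas=[[[0, 0.01, 0, -8], [0, 0.02, 0, -16.4], [0, 0.03, 0, -16.4], [0, 0.03, 0, -16.4], [0, 0.03, 0, -16.4]]])

```text
time: 2.1
ee_pos: [0.5835, -0.1412, 0.2012]
tcp_rot: [-90.0, -0.0, -103.9]
wrist_force: [1.3, 0.2, 1.1]
opening: 0.05
```

Request:
move_arm(deltas=[[[-0.005, 0.0, 0.0035, 0], [-0.005, 0.03, 0.0035, 0], [-0.005, 0.06, 0.0035, 0], [-0.005, 0.085, 0.0035, 0], [-0.005, 0.097, 0.0035, 0]]])

```text
time: 2.6
ee_pos: [0.5878, -0.1368, 0.1023]
tcp_rot: [-90.1, 0.0, -103.8]
wrist_force: [-0.2, 0.2, -0.2]
opening: 0.0497
```

Request:
move_arm(deltas=[[[0, 0, 0, 0], [0, 0, 0, 0], [0, 0, 0, 0], [0, 0, 0, 0], [0, 0, 0, 0]]], claw=0.0, newtons=20)

```text
time: 3.1
ee_pos: [0.5889, -0.1373, 0.1059]
tcp_rot: [-89.9, 0.0, -103.7]
wrist_force: [0.1, 0.6, 7.6]
opening: 0.0129
```

Request:
move_arm(deltas=[[[-0.0004, -0.003, -0.0073, 6], [-0.0015, -0.003, -0.0146, 12], [-0.0034, -0.003, -0.0216, 18], [-0.0061, -0.003, -0.0285, 24], [-0.0094, -0.003, -0.035, 30]]])

```text
time: 3.6
ee_pos: [0.5566, -0.1198, 0.1063]
tcp_rot: [-90.0, -0.0, -134.0]
wrist_force: [8.1, -0.4, -10.8]
opening: 0.013
```

Request:
move_arm(deltas=[[[-0.0004, 0, -0.0073, 6], [-0.0015, 0, -0.0146, 12], [-0.0034, 0, -0.0216, 18], [-0.0061, 0, -0.0285, 24], [-0.0094, 0, -0.035, 30]]])

```text
time: 4.1
ee_pos: [0.5383, -0.089, 0.1062]
tcp_rot: [-90.0, 0.0, -164.0]
wrist_force: [10.0, -1.8, -13.1]
opening: 0.0132
```

Run:
```python
from h import *
import pickle
o=get_obs();print(o['ee_pos'],o['tcp_rot'],o['wrist_force'],o['q'])
d=o['ee_pos'][:2]-[.6047,-.0689];print(np.hypot(*d),np.degrees(np.arctan2(d[1],d[0])))
t=camera('top');s=camera('scene');pickle.dump((t,s),open('v1.pkl','wb'))
a=cv2.resize(t['color'][190:310,280:400],(560,560),interpolation=cv2.INTER_CUBIC);b=cv2.resize(s['color'][200:365,185:355],(577,560),interpolation=cv2.INTER_CUBIC)
cv2.imwrite('pics/v1.png',cv2.resize(np.hstack([a,b]),(800,394)))
```

```text
[ 0.53825567 -0.08899868  0.10622689] [-8.99507264e+01  2.58847241e-02 -1.64005095e+02] [  9.99785072  -1.783815   -13.14320316] [-9.37124433e+00  3.68709251e+00 -5.11398261e+00  8.11544269e+01
 -3.34339721e-02  1.54633849e+02]
0.06941761892992764 -163.17000675459678
```

View pics/v1.png

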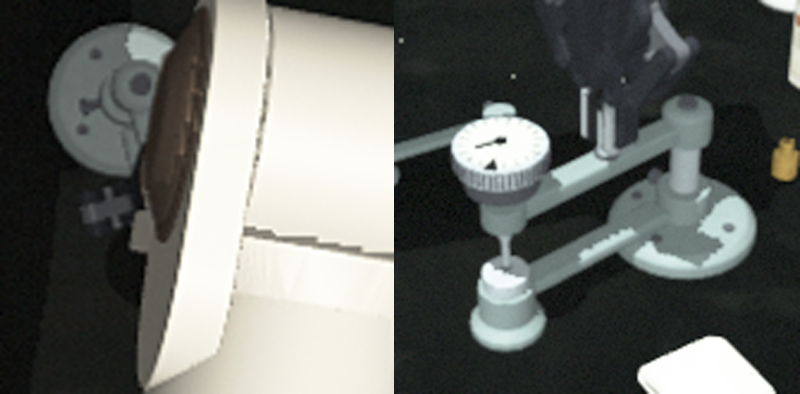

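The scene view shows the plunger tip just above the anvil, with the dial pivot at crop (500,140). The arm needs to go slightly further. I'll measure it.

```bash
cat >> h.py <<'E'
def face(s,guess):
    """scale face centre in scene view: ellipse of white blob near guess"""
    g=cv2.cvtColor(s['color'],cv2.COLOR_BGR2GRAY); u,v=map(int,guess); m=np.zeros_like(g)
    m[v-25:v+25,u-28:u+28]=(g[v-25:v+25,u-28:u+28]>205)
    m=cv2.morphologyEx(m,cv2.MORPH_CLOSE,np.ones((5,5),np.uint8))
    k=max(cv2.findContours(m,cv2.RETR_EXTERNAL,cv2.CHAIN_APPROX_NONE)[0],key=cv2.contourArea)
    return cv2.fitEllipse(cv2.convexHull(k))
E
python3 - <<'E'
from h import *
import pickle
t,s=pickle.load(open('v1.pkl','rb')); s0=pickle.load(open('scene.pkl','rb'))
hub=np.array([.6047,-.0689])
for im,g in((s0,(339,282)),(s,(229,259))):
    e=face(im,g); p=onz(im,*e[0],.141)[:2]; d=p-hub; print(e,p.round(4),np.hypot(*d),np.degrees(np.arctan2(d[1],d[0])))
x=s['color'][235:330,185:275]; cv2.imwrite('pics/v2.png',cv2.resize(x,(720,760)[:2] and (568,600),interpolation=cv2.INTER_CUBIC))
E
```

```text
((335.55364990234375, 273.4151306152344), (43.71245193481445, 55.948509216308594), 134.4013214111328) [ 0.5766 -0.1954] 0.12959083880456004 -102.50838292934952
((229.09738159179688, 258.7221374511719), (28.402402877807617, 39.05551528930664), 83.36537170410156) [ 0.46   -0.1048] 0.14905148894099857 -166.08045779435926
```

View pics/v2.png

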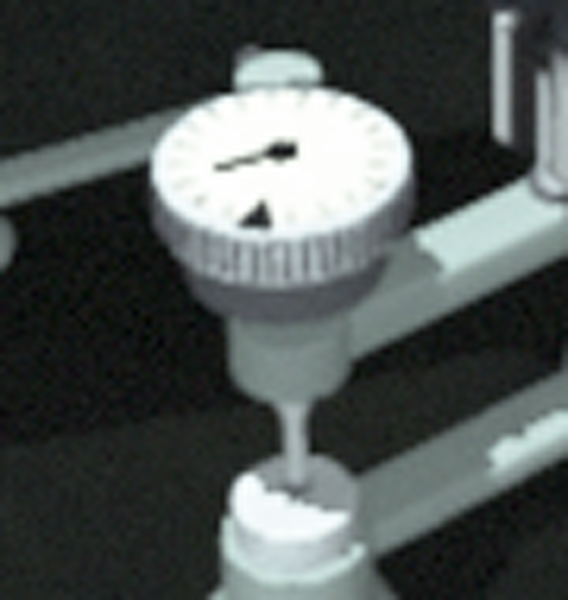

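The pivot is at crop (284,151), the tip at (297,485) and the anvil face centre at about (296,495).

Run:
```python
from h import *
import pickle
t,s=pickle.load(open('v1.pkl','rb'))
hub=np.array([.6047,-.0689]); k=568/90
for n,u,v,z in(('pivot',284,151,.144),('rim',283,172,.141),('tip',297,487,.046),('anv',294.5,495,.045),('tri',258,214,.141),('ptr',217,168,.144)):
    p=onz(s,185+u/k-.4,235+v/k-.4,z)[:2]; d=p-hub; print(n,p.round(4),np.hypot(*d).round(4),np.degrees(np.arctan2(d[1],d[0])).round(2))
print('anvil exp px', [(proj(s,[.6047+.15*np.cos(a),-.0689+.15*np.sin(a),.045]),) for a in [np.radians(-165.2)]])
# anvil face ellipse from the first picture
s0=pickle.load(open('scene.pkl','rb'));hs=cv2.cvtColor(s0['color'],cv2.COLOR_BGR2GRAY)[298:330,215:250]
m=(hs>225).astype(np.uint8);kk=max(cv2.findContours(m,cv2.RETR_EXTERNAL,cv2.CHAIN_APPROX_NONE)[0],key=cv2.contourArea);print(cv2.fitEllipse(kk),cv2.boundingRect(kk))
c=pickle.load(open('top.pkl','rb'));hs=cv2.cvtColor(c['color'],cv2.COLOR_BGR2GRAY)[272:302,322:352]
m=(hs>235).astype(np.uint8);kk=max(cv2.findContours(m,cv2.RETR_EXTERNAL,cv2.CHAIN_APPROX_NONE)[0],key=cv2.contourArea);e=cv2.fitEllipse(kk);print(e)
d=onz(c,322+e[0][0],272+e[0][1],.045)[:2]-hub;print(np.hypot(*d),np.degrees(np.arctan2(d[1],d[0])))
```

```text
pivot [ 0.4594 -0.1087] 0.1507 -164.68
rim [ 0.4578 -0.112 ] 0.1531 -163.65
tip [ 0.4601 -0.1052] 0.1491 -165.9
anv [ 0.459  -0.1065] 0.1505 -165.53
tri [ 0.4475 -0.1243] 0.1667 -160.58
ptr [ 0.4439 -0.1087] 0.1656 -166.08
anvil exp px [((np.float64(231.88754739060062), np.float64(313.18915395724554)),)]
((16.30352783203125, 15.523284912109375), (13.003795623779297, 18.895505905151367), 82.84054565429688) (7, 9, 20, 14)
((14.458464622497559, 15.01009464263916), (13.520041465759277, 14.189399719238281), 26.080036163330078)
0.1513139287942412 -165.52740415180799
```

Request:
move_arm(deltas=[[[0, 0.003, 0, 0], [0, 0.003, 0, 0], [0, 0.003, 0, 0], [0, -0.035, 0, 0], [0, -0.08, 0, 0]]], claw=0.05)

```text
time: 4.7
ee_pos: [0.5366, -0.0888, 0.1869]
tcp_rot: [-90.1, -0.2, -163.7]
wrist_force: [0.7, -0.7, 1.4]
opening: 0.05
```

Request:
move_arm(deltas=[[[0.02, 0, 0.045, 0], [0.04, 0, 0.09, 0], [0.06, 0, 0.135, 0], [0.08, 0, 0.18, 0], [0.1, 0, 0.22, 0]]])

```text
time: 5.2
ee_pos: [0.5027, -0.3304, 0.1877]
tcp_rot: [-90.0, 0.0, -163.8]
wrist_force: [0.8, -0.3, -0.1]
opening: 0.0502
```

Run:
```python
from h import *
import pickle
o=get_obs();print(o['time'],o['ee_pos'],o['tcp_rot'],o['wrist_force'])
t=camera('top');s=camera('scene');pickle.dump((t,s),open('v3.pkl','wb'))
a=cv2.resize(t['color'][195:300,295:365],(400,600),interpolation=cv2.INTER_CUBIC);b=cv2.resize(s['color'][235:330,190:250],(379,600),interpolation=cv2.INTER_CUBIC)
cv2.imwrite('pics/v3.png',np.hstack([a,b]))
```

```text
5.2 [ 0.50272946 -0.33042221  0.18774538] [-8.99513417e+01  3.16963071e-02 -1.63752555e+02] [ 0.78800966 -0.33698766 -0.10544134]
```

View pics/v3.png

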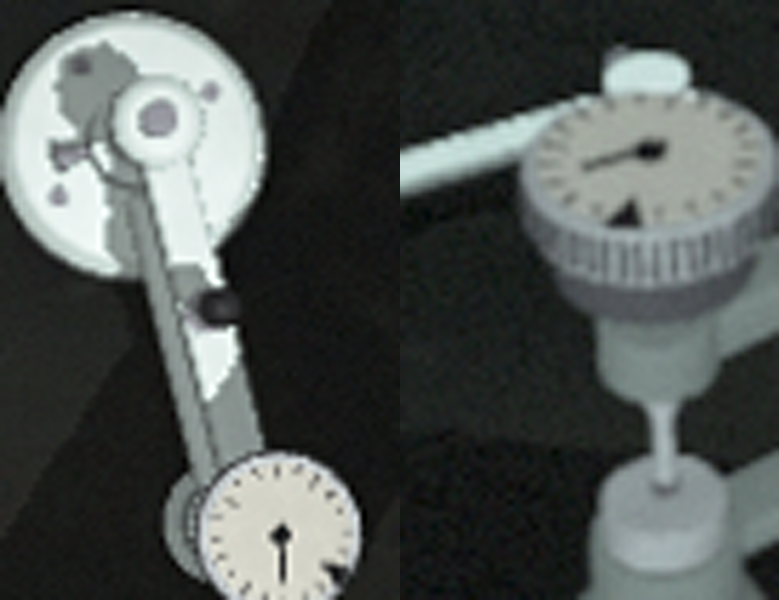

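The top crop now shows the hub at (160,119), the pin ball at (218,306) and the pivot at (281,535). The scene crop shows the tip at (664,486) on an anvil face centred near (664,491).

Run:
```python
from h import *
import pickle
t,s=pickle.load(open('v3.pkl','rb')); hub=np.array([.6047,-.0689])
k=400/70
for n,u,v,z in(('hub',160,119,.109),('ball',218,306,.1375),('pivot',281,535,.144),('ptr',283,582,.144),('tri',335,574,.141)):
    p=onz(t,295+u/k-.4,195+v/k-.4,z)[:2]; d=p-hub; print('top',n,p.round(4),np.hypot(*d).round(4),np.degrees(np.arctan2(d[1],d[0])).round(2))
k=600/95
for n,u,v,z in(('pivot',651,151,.144),('tip',664,488,.046),('anv',664,491,.045),('tri',628,212,.141),('ptr',584,167,.144)):
    p=onz(s,190+(u-400)/k-.4,235+v/k-.4,z)[:2]; d=p-hub; print('sc',n,p.round(4),np.hypot(*d).round(4),np.degrees(np.arctan2(d[1],d[0])).round(2))
g=s['color'][295:330,215:250,1].astype(int)
print(g[5:30:1,16:19].mean(1).astype(int))
```

```text
top hub [ 0.6044 -0.0695] 0.0007 -118.51
top ball [ 0.5371 -0.0866] 0.0699 -165.35
top pivot [ 0.4592 -0.1075] 0.1505 -165.16
top ptr [ 0.4433 -0.1082] 0.1661 -166.32
top tri [ 0.446  -0.1265] 0.1689 -160.06
sc pivot [ 0.4591 -0.1085] 0.1509 -164.78
sc tip [ 0.4597 -0.1053] 0.1495 -165.92
sc anv [ 0.4597 -0.1052] 0.1495 -165.96
sc tri [ 0.448  -0.1237] 0.166 -160.72
sc ptr [ 0.4438 -0.1082] 0.1656 -166.28
[153 142 139 139 150 155 156 163 166 169 164 141 106 122 144 149 148 148
 150 165 174 177 176 176 176]
```

Request:
move_arm(deltas=[[[-0.004, 0, -0.045, 0], [-0.008, 0, -0.09, 0], [-0.012, 0, -0.135, 0], [-0.016, 0, -0.18, 0], [-0.021, 0, -0.226, 0]]], claw=0.08)

```text
time: 5.8
ee_pos: [0.4594, -0.1034, 0.1877]
tcp_rot: [-90.0, 0.1, -163.7]
wrist_force: [1.5, -0.1, 1.3]
opening: 0.0799
```

Request:
move_arm(deltas=[[[0, 0, 0, -8], [0, 0, 0, -16], [0, 0, 0, -24], [0, 0, 0, -32], [0, 0, 0, -40]]])

```text
time: 6.3
ee_pos: [0.4601, -0.1047, 0.1877]
tcp_rot: [-90.0, 0.0, -123.4]
wrist_force: [0.3, -0.1, -0.7]
opening: 0.08
```

Request:
move_arm(deltas=[[[0, 0, 0, -8], [0, 0, 0, -16], [0, 0, 0, -24], [0, 0, 0, -32], [0, 0, 0, -40]]])

```text
time: 6.8
ee_pos: [0.4601, -0.1048, 0.1878]
tcp_rot: [-90.0, -0.0, -83.4]
wrist_force: [0.5, 0.1, 0.5]
opening: 0.0798
```

Request:
move_arm(deltas=[[[0, 0, 0, -8], [0, 0, 0, -16], [0, 0, 0, -24], [0, 0, 0, -32], [0, 0, 0, -36]]])

```text
time: 7.3
ee_pos: [0.4601, -0.1048, 0.1877]
tcp_rot: [-90.0, -0.0, -47.4]
wrist_force: [0.7, 0.1, -0.7]
opening: 0.08
```

Request:
move_arm(deltas=[[[0, 0, 0, 0], [0, 0, 0, 0], [0, 0, 0, 0]]])

```text
time: 7.6
ee_pos: [0.4602, -0.105, 0.1875]
tcp_rot: [-90.0, -0.0, -47.8]
wrist_force: [-0.3, -0.2, -0.3]
opening: 0.0797
```

Run:
```python
from h import *
for i in range(3):
    o=get_obs();print(o['time'],o['ee_pos'],o['tcp_rot'],o['wrist_force'],o['opening']); camera('top')
y=np.radians(o['tcp_rot'][2]);d=np.array([.4596,-.1075])-o['ee_pos'][:2]
print('x',d@[np.cos(y),np.sin(y)],'z',d@[-np.sin(y),np.cos(y)])
```

```text
7.6 [ 0.46015609 -0.10504011  0.18747329] [-8.99881216e+01 -1.29840311e-02 -4.78215124e+01] [-0.30700704 -0.22504837 -0.31828286] 0.07974985126268191
7.65 [ 0.46012119 -0.10507836  0.18740676] [-8.99939232e+01 -7.02211809e-03 -4.78046665e+01] [-0.12462563 -0.35033859 -0.14513246] 0.08006394097610173
7.7 [ 0.46013304 -0.10508117  0.18736591] [-8.99960912e+01 -3.81572708e-03 -4.77848444e+01] [-0.97303542 -0.02685144 -0.46235114] 0.08002399962027333
x 0.0014332961704120325 z -0.0020200376074502304
```

Request:
move_arm(deltas=[[[0.0014, 0, -0.002, 0], [0.0014, 0.025, -0.002, 0], [0.0014, 0.05, -0.002, 0], [0.0014, 0.0675, -0.002, 0], [0.0014, 0.0775, -0.002, 0]]])

```text
time: 8.25
ee_pos: [0.4589, -0.1075, 0.1082]
tcp_rot: [-90.1, 0.1, -47.7]
wrist_force: [1.5, -0.1, 0.2]
opening: 0.0802
```

Request:
move_arm(deltas=[[[0, 0, 0, 0], [0, 0, 0, 0], [0, 0, 0, 0], [0, 0, 0, 0], [0, 0, 0, 0]]], claw=0.05, newtons=20)

```text
time: 8.75
ee_pos: [0.4594, -0.1079, 0.1106]
tcp_rot: [-90.0, -0.0, -47.7]
wrist_force: [-6.0, -1.8, 1.6]
opening: 0.0546
```

Run:
```python
from h import *
import pickle
o=get_obs();print(o['time'],o['ee_pos'],o['tcp_rot'],o['wrist_force'],o['torque'],o['opening'])
s=camera('scene');t=camera('top')
a=cv2.resize(t['color'][195:300,295:365],(400,600),interpolation=cv2.INTER_CUBIC);b=cv2.resize(s['color'][235:330,190:250],(379,600),interpolation=cv2.INTER_CUBIC)
cv2.imwrite('pics/v4.png',np.hstack([a,b]))
```

```text
8.75 [ 0.45940041 -0.10786553  0.11059204] [-9.00361190e+01 -3.20089889e-02 -4.77446332e+01] [-5.99508928 -1.84402074  1.59030704] [-0.50238508  1.20922985 -0.03145617] 0.0545682910052073
```

View pics/v4.png

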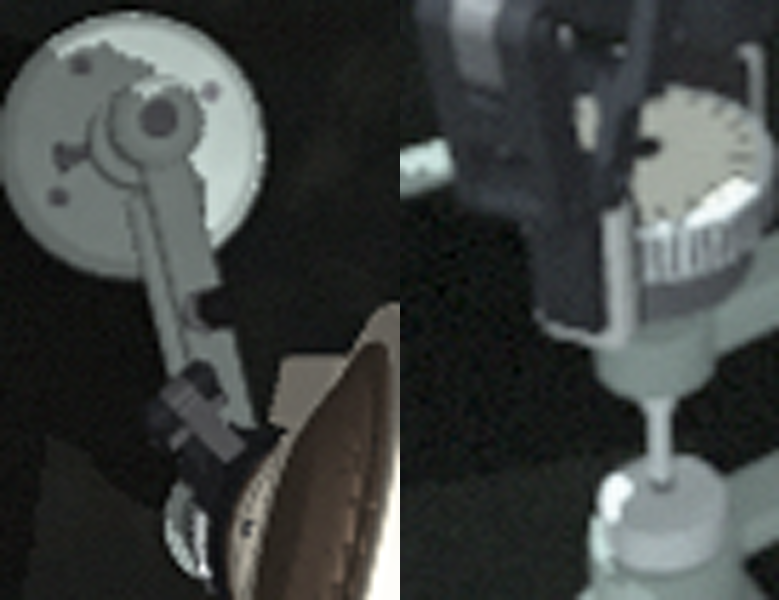

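The gripper holds the bezel and the tip is still over the middle of the anvil, at (663,486) in the scene crop. Now I'll turn the bezel clockwise.

Request:
move_arm(deltas=[[[0, 0, 0, 6], [0, 0, 0, 12], [0, 0, 0, 18], [0, 0, 0, 24], [0, 0, 0, 30]]])

```text
time: 9.35
ee_pos: [0.459, -0.108, 0.1106]
tcp_rot: [-90.1, -0.1, -78.0]
wrist_force: [-7.8, -3.4, 2.9]
opening: 0.0544
```

Request:
move_arm(deltas=[[[0, 0, 0, 6], [0, 0, 0, 12], [0, 0, 0, 18], [0, 0, 0, 24], [0, 0, 0, 24.5]]])

```text
time: 9.85
ee_pos: [0.4587, -0.108, 0.1106]
tcp_rot: [-90.1, -0.1, -102.5]
wrist_force: [-8.9, -3.6, 3.9]
opening: 0.0544
```

Request:
move_arm(deltas=[[[0, 0, 0, 0], [0, 0, 0, 0], [0, 0, 0, 0]]])

```text
time: 10.15
ee_pos: [0.4587, -0.108, 0.1106]
tcp_rot: [-90.1, -0.1, -102.3]
wrist_force: [-8.7, -3.3, 5.4]
opening: 0.0542
```

Request:
move_arm(deltas=[[[0, 0, 0, 0], [0, 0, 0, 0], [0, 0, 0, 0], [0, -0.04, 0, 0], [0, -0.08, 0, 0]]], claw=0.08)

```text
time: 10.65
ee_pos: [0.4591, -0.1073, 0.1901]
tcp_rot: [-90.1, 0.0, -102.2]
wrist_force: [1.1, -0.2, 0.6]
opening: 0.0801
```

Request:
move_arm(deltas=[[[0.045, 0, 0, 0], [0.09, 0, 0, 0], [0.135, 0, 0, 0], [0.18, 0, 0, 0], [0.225, 0, 0, 0]]])

```text
time: 11.15
ee_pos: [0.4116, -0.3292, 0.1901]
tcp_rot: [-89.9, -0.0, -102.2]
wrist_force: [1.5, 0.6, -0.5]
opening: 0.0803
```

Run:
```python
from h import *
import pickle
t=camera('top');s=camera('scene');pickle.dump((t,s),open('v5.pkl','wb'))
a=cv2.resize(t['color'][198:303,295:365],(400,600),interpolation=cv2.INTER_CUBIC);b=cv2.resize(s['color'][235:330,190:250],(379,600),interpolation=cv2.INTER_CUBIC)
cv2.imwrite('pics/v5.png',np.hstack([a,b]))
```

```text
(no output)
```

View pics/v5.png

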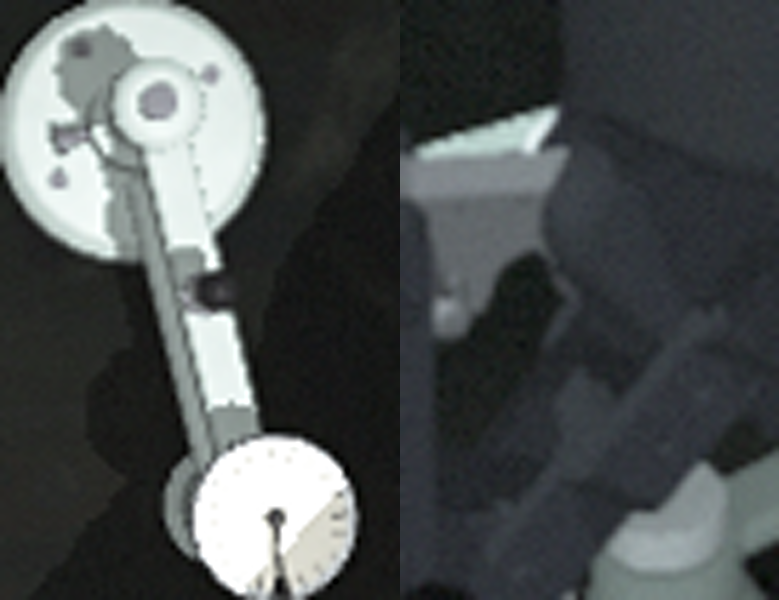

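The top crop shows the pointer and triangle nearly in line, but the pivot at (275,518) has shifted by about 1 px. The scene view is blocked by the arm, so I'll move aside and look again.

Request:
move_arm(deltas=[[[0, 0, 0.045, 0], [0, 0, 0.09, 0], [0, 0, 0.11, 0], [0, 0, 0.11, 0]]])

```text
time: 11.65
ee_pos: [0.5218, -0.3502, 0.1883]
tcp_rot: [-90.0, 0.0, -102.1]
wrist_force: [-0.4, -0.4, 0.2]
opening: 0.08
```

Run:
```python
from h import *
import pickle
t=camera('top');s=camera('scene');pickle.dump((t,s),open('v6.pkl','wb'))
a=cv2.resize(t['color'][265:305,320:365],(450,400),interpolation=cv2.INTER_CUBIC);b=cv2.resize(s['color'][235:330,195:250],(347,600),interpolation=cv2.INTER_CUBIC)
a=np.vstack([a,cv2.resize(t['color'][205:225,310:355],(450,200),interpolation=cv2.INTER_CUBIC)])
cv2.imwrite('pics/v6.png',np.hstack([a,b]))
```

```text
(no output)
```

View pics/v6.png

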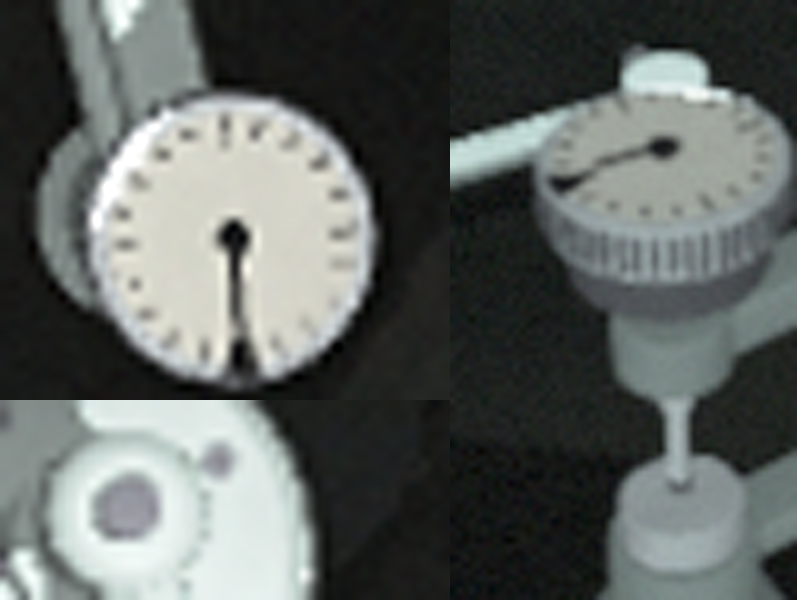

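Run:
```python
from h import *
import pickle
t,s=pickle.load(open('v6.pkl','rb')); t3,s3=pickle.load(open('v3.pkl','rb')); hub=np.array([.6047,-.0689])
deg=lambda d:np.degrees(np.arctan2(d[1],d[0])).round(2)
T=lambda u,v,z:onz(t,320+u/10-.45,265+v/10-.45,z)[:2]
k=600/95; S=lambda u,v,z:onz(s,195+(u-450)/k-.4,235+v/k-.4,z)[:2]
for n,p in(('top pivot',T(232,237,.144)),('sc pivot',S(664,147,.144)),('sc tip',S(681,487,.046))):
    print(n,p.round(4),np.hypot(*(p-hub)).round(4),deg(p-hub))
print('tri top',deg(T(240,358,.141)-T(232,237,.141)),'sc',deg(S(566,185,.141)-S(664,149.5,.141)))
print('ptr top',deg(T(236.5,300,.144)-T(232,237,.144)),'sc',deg(S(600,164,.144)-S(664,147,.144)))
# dark blob centroids of pivot & rim circle, before/after
for n,im in(('before',t3),('after',t)):
    g=cv2.cvtColor(im['color'],cv2.COLOR_BGR2GRAY)[282:296,336:352].astype(float); w=np.clip(110-g,0,None)
    w[:,:]*=1; w[9:]=0; v,u=np.mgrid[282:296,336:352]; uu,vv=(w*u).sum()/w.sum(),(w*v).sum()/w.sum(); p=onz(im,uu,vv,.144)[:2]; print(n,uu,vv,p.round(4),deg(p-hub))
```

```text
top pivot [ 0.4592 -0.1055] 0.1501 -165.9
sc pivot [ 0.4586 -0.1066] 0.1509 -165.54
sc tip [ 0.4595 -0.1048] 0.1496 -166.11
tri top -176.02 sc -170.9
ptr top -175.72 sc -178.76
before 343.8275154004107 288.21149897330594 [ 0.4592 -0.1076] -165.11
after 342.99159663865544 288.4117647058824 [ 0.4589 -0.1059] -165.76
```

Run:
```python
from h import *
import pickle
t,s=pickle.load(open('v6.pkl','rb'))
deg=lambda d:np.degrees(np.arctan2(d[1],d[0])).round(2)
T=lambda u,v,z:onz(t,320+u/10-.45,265+v/10-.45,z)[:2]
k=600/95; S=lambda u,v,z:onz(s,195+(u-450)/k-.4,235+v/k-.4,z)[:2]
ct=T(232,237,.144); cs=S(664,147,.144)
print('tri',deg(T(240,358,.141)-ct),deg(S(566,185,.141)-cs),np.hypot(*(S(566,185,.141)-cs)))
# triangle by dark centroid in annulus 18..25 mm, both views; pointer in 6..15 mm
for n,im,c,sh in(('top',t,ct,1),('sc',s,cs,1)):
    g=cv2.resize(cv2.cvtColor(im['color'],cv2.COLOR_BGR2GRAY),None,fx=1,fy=1).astype(float)
    for m,z,r0,r1 in(('tri',.141,.0185,.025),('ptr',.144,.006,.014)):
        A=[];W=[]
        for r in np.arange(r0,r1,.0005):
            for a in np.radians(np.arange(-210,-145,1.)):
                u,v=proj(im,[c[0]+r*np.cos(a),c[1]+r*np.sin(a),z]); A.append(np.degrees(a)); W.append(cv2.getRectSubPix(g.astype(np.float32),(1,1),(u,v))[0,0])
        A=np.array(A);W=np.clip((120 if m=='tri' else np.median(W)-25)-np.array(W),0,None); print(n,m,((A*W).sum()/W.sum()).round(2),W.sum())
```

```text
tri -174.96 -178.44 0.022887937062551197
top tri -174.5 7161.521
top ptr -175.78 23029.43
sc tri -180.89 11344.004
sc ptr -182.53 1913.3959
```

Run:
```python
from h import *
import pickle
t,_=pickle.load(open('v6.pkl','rb'));c=pickle.load(open('top.pkl','rb'))
for n,(u,v) in dict(w=(273,194),sw=(306,174),stop=(379,201),cup=(251,214),dish=(383,250),dish2=(449,215)).items():
    r=[]
    for im in(c,t):
        x=im['color'][v-13:v+14,u-13:u+14].max(2); ys,xs=np.nonzero(x>110); r.append((xs.mean().round(1),ys.mean().round(1),len(xs)))
    print(n,r)
o=get_obs();print(o['time'],o['wrist_force']); print(job_done())
```

```text
w [(np.float64(12.6), np.float64(13.0), 103), (np.float64(12.6), np.float64(13.0), 103)]
sw [(np.float64(12.8), np.float64(12.3), 69), (np.float64(12.8), np.float64(12.3), 69)]
stop [(np.float64(13.3), np.float64(13.4), 130), (np.float64(13.5), np.float64(13.4), 112)]
cup [(np.float64(13.3), np.float64(13.4), 320), (np.float64(13.3), np.float64(13.4), 319)]
dish [(np.float64(13.0), np.float64(12.9), 716), (np.float64(13.1), np.float64(12.7), 712)]
dish2 [(np.float64(13.0), np.float64(12.8), 665), (np.float64(13.0), np.float64(12.8), 665)]
11.75 [ 0.41380283 -0.53545005 -0.45133744]
the job is handed in; nothing more can be done
None
```

I swung the gauge arm by its grip pin about 61.5° clockwise so the plunger tip stands over the larger anvil. I then turned the bezel about 54.5° clockwise until the zero triangle lies at the pointer. The job was handed in at 11.75 s with the gripper open and clear of everything.

- **Plunger over the anvil:** Gripping and turning the bezel dragged the arm about 0.65° further. It ended at about -165.5° to -166.1°, against -165.2° to -165.5° for the anvil, so the tip is roughly 1–1.5 mm off the middle of the 30 mm face. I did not correct this.
- **Zero mark at the pointer:** The two views disagree by several degrees on absolute direction. Each puts the triangle about 1–1.5° anticlockwise of the pointer, which is close to the measuring error.
- **Weights, stopper and dishes:** They have not moved between the first and last top pictures. Their centres agree to within 0.2 px; small differences at the stopper and the square dish are probably changed shadows.

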